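# Hold the reader's barrel with its key and nip up the knurled lock ring

## Robot

A 7-joint arm with a two-finger parallel gripper is mounted at the origin on a cart in front of the work surface, level with it; the furniture and walls round the work are solid. World frame = base frame: x ahead of the robot, y to its left, z up, the work surface at z = 0. Lengths are in m, angles in rad, forces in N, time in s.
With the tool pointing down it reaches from about 0.425 to 0.975 m from the base axis. Payload 16.7 kg.
Tool frame: the origin (TCP) lies at the very end of the fingers, on their centre line; the grasp point (between the pads) lies 19 mm behind it (tcp_to_grasp is the distance from the TCP to the grasp point, in m); y points along the fingers, x is the direction in which the jaws open and shut, and the axes are right-handed (so a half turn about y gives the same grasp; the last joint's range is limited). The gripper opens to 85 mm and grips with 20 to 120 N. Pads are 22 mm wide; open, the fingers measure 114 mm over their backs; the gripper's body (76 mm by 85 mm) begins 54 mm behind the grasp point. The pads swing forward as they close: fully open they stand 13 mm farther back than shut.
Start: joints at [1.145, 0.426, 0.074, 1.606, -0.034, 1.111, -0.067], TCP at [0.184, -0.649, 0.231] pointing down, gripper open.
Joint ranges: [-2.85, 2.85], [-0.5, 2.14], [-1.23, 1.37], [0.21, 2.46], [-1.02, 4.16], [0.16, 2.05], [-2.73, 2.73]. Speed limits (rad/s): [1.89, 1.89, 2.39, 2.39, 3.01, 3.01, 3.01].

## Interface

Orientations are given as a 3x3 rotation matrix whose columns are the frame's x, y, z axes.
In Python, from station import * gives the robot as it stands.
- The arm moves only by the tool arm_command, never from a script. Its argument "series" is a list of rows, each an object of numbers: "dx", "dy", "dz": the shift along the world's x, y, z in m; "twist": the turn about the world's z in rad; "grip": the closure, from -1 (fully open) to 1 (shut). A call has 1 to 12 rows; each row shifts and turns the commanded pose from where the row before left it; what a row does not reach is not made up. A row lasts 1/12 s, in which the tool goes at most 41.7 mm and 7.16 degrees, less where a joint would pass 70% of its speed; a pose out of reach is approached as far as the arm can. A call is refused whole if a number of a shift passes 0.0417 or a number of a turn 0.125, either way. A call with a gripper value outside its range is refused whole. The fingers move at their own pace and stop on an object; the grip force is fixed at half the most. Time passes only in rows, so rows that do not move let the fingers close. It gives the time, the measured TCP pose, the force and the opening at its end, in the units of the state.
- get_state(): the state, without advancing time (a new reading comes with each control period).
- get_image(name): name is "scene" or "top" or "wrist"; returns a dict with "img" (420x560x3 uint8, red, green, blue), "range_z" (420x560 float32, m along the optical axis (not along the pixel's ray), 0 where there is no reading), "fx", "fy", "cx", "cy" (pixels), "rvec" (rotation vector, rad) and "tvec" (3), from world to camera coordinates, as OpenCV has them. Camera axes: x right, y down, z forward; pixel columns grow to the right and rows downward; lengths in m; the calibration is good to about 2 mm. A picture is of the moment at which its call begins.
- close_job(): hands the job in, once; it reports no verdict.
Trained networks look in a picture, given as the dict that the camera call returned (one of the last four; its "shot" number tells which), for a name from the list of things; names that differ only in an ending like _2 or _b are one class to them, and where a whole thing is asked for, a point or a joint stands for the part that bears it (a point fixed in the world has none). Each returns a list of dicts, best first, with "p" (0 to 1); they miss things now and then, are a little off and sometimes report something else, mostly with a low value. They report only what shows in the picture. A call takes as long as a camera call.
- spot_in(name, picture): "location" ([x, y, z] in m, in world coordinates, good to about 4 mm: the middle of the surface that is visible of it).
- cut_out(name, picture): "mask" (420x560 bool, what is visible of it).
- place_of(name, picture): "location" ([x, y, z] in m, in world coordinates, good to about 4 mm: a listed point, or the origin of a listed thing).
The state is a dict: "time": time; "qpos": joint angles; "qvel": joint speeds; "tau": joint torques, N m; "tool_pos": TCP position; "orientation": TCP orientation; "force": force on the tool from outside, world axes, zero at the start; "ft_torque": the same for the moment, N m; "grip_width": opening from 0.0 (shut) to 1.0 (fully open).
Only numpy, scipy, OpenCV 4.12 (cv2) and the standard library are available. Lean on these libraries where they do the work, as an engineer would, in place of code of your own. Each camera call takes 0.05 s, during which the arm holds its last target.

## Task

The barrel of the bench reader is set on its mark but not yet locked. Take the loose holding key by its upright black grip, fit it fully down over the barrel's square head with its fork over the post, so that the barrel cannot turn, and let go. Then, with closed fingertips, push the lock ring's lever clockwise (seen from above) until its washer has bedded down and it stands firm, and keep it pressed there for about a second with roughly 15 N, never more than 22 N; the barrel must stay on its mark, the key stays fitted, and the things standing around are left alone.

Things in the scene. Friction and masses are not known exactly. Their poses are not given: they have to be found in the camera images.
- tester: Bench reader, fixed: a low white box with a grey top, 160 (x) x 130 (y) x 40 mm high. Origin at the centre of its underside, x from the barrel towards the post, z up. The upright barrel's axis is at x = -25, y = 0 mm; a stepped post stands at x = +45, y = 0. Barrel and post end below 85 mm over the worktop.
- post_collar (a point): Centre of the top of the post's aluminium collar (18 mm diameter, 64 mm above the worktop, 70 mm from the barrel's axis). On the collar stands a steel pin, 8 mm in diameter, 14 mm high, its last 4 mm tapered. Fixed to the reader.
- barrel_shoulder (a point): On the barrel's axis, at its shoulder 64 mm above the worktop. Below, the aluminium barrel is round, 40 mm in diameter; above stands a square head, 26 x 26 mm, 18 mm high, whose last 6 mm taper to 19 x 19 mm. Its sides are parallel to the reader's x and y when the barrel is on its mark. The point's axes turn with the barrel.
- barrel (a joint): Turn of the barrel in the reader, rad, clockwise from above positive; 0 = on its mark (every start); up to 0.17 either way counts as on the mark. It turns more easily (0.06 N m) than the ring turns on it (0.16 N m), so without the key the ring drags it along. The fitted key lets it give about 0.11 rad under a 15 N push.
- lock_ring (a joint): Turn of the knurled lock ring down to its washer, rad, clockwise from above positive (tightening); starts at 0.5 to 1.1; 1.6 = touching the washer. From there ring and washer bed down together by a further 0.02 to 0.25 rad, different each time and not shown by this reading, and only then it is firm. The ring is dark, 60 mm in diameter, 43 to 57 mm above the worktop, round the barrel.
- lever_end (a point): Point in the ring's one radial lever, mid-width and mid-height, 56 mm from the barrel's axis, 51 mm above the worktop: push beside it, square to the lever, along its arc. The lever is 10 mm wide, 14 mm high, and ends 68 mm from the axis. Turning takes 2 to 3 N, bedding down 6 to 7 N; once firm the force rises by 2 N or more per mm.
- holding_key: Loose steel key lying flat on the worktop, 8 mm thick, 108 mm long, 0.13 kg. Origin on its underside at the centre of its square hole; x along the key to its fork, z up. Fitted, its underside lies on the barrel's shoulder and the post's collar, and its x lies along the reader's x.
- key_hole (a point): Centre of the key's square hole (27.2 x 27.2 mm, right through the 48 x 48 mm hub), on the underside: the key's origin.
- key_fork (a point): Point in the slot of the key's forked end, on the underside, 70 mm from the hole's centre; it comes to lie on post_collar when the key is fitted. The slot is 10 mm wide, from x = 60 to 84 mm, open at the end; the fork is 26 mm wide.
- key_grip (a point): Centre of the key's upright black grip block (x = 24 to 54 mm, 14 mm thick along y, from 8 to 34 mm above the underside, on the 22 mm wide tail), 39 mm from the hole's centre, 22 mm above the underside: hold it here across its 14 mm.
- dropper_bottle: Bystander: brown dropper bottle with black top, 33 mm across, 78 mm high, standing; origin under its centre.
- sample_cup: Bystander: lidded sample cup, 52 mm across, 50 mm high; origin under its centre.
- carton: Bystander: small pale blue carton, 34 x 62 x 18 mm, lying flat; origin under its centre.

How it is judged:
By the outcome, as a careful person would: the job done as asked, in the order asked, and still so for the second after the job is handed in, with the robot touching nothing.
It also fails if it takes over 70 s, if anything falls off the work surface, if the arm or the gripper's body presses on something with over 40 N, if the wrist force passes 120 N, or if a joint passes its speed limit or range.

## Working session

There is one attempt and no reset: what is moved stays moved. The work goes in short steps, Python scripts to look and compute and a tool call to move; the robot and the scene stay as the last step left them, time stands still between calls to the robot, and variables do not carry over. Pictures are saved under pics/ and viewed, and the job is handed in when it is done.

Besides the shell and the picture viewer there is one more tool, called after "Request:" by a JSON object that holds its "op" and its "data". arm_command: Moves the arm, as the interface text tells. Its arguments: {"type":"object","properties":{"series":{"type":"array"}},"required":["series"]}

```bash
mkdir -p pics; ls
cat > h.py <<'E'
from station import *
import numpy as np, cv2
def cam(n):
    d=get_image(n); R=cv2.Rodrigues(np.array(d["rvec"],float))[0]; return d,R,np.array(d["tvec"],float).ravel()
def save(d,f): cv2.imwrite("pics/"+f,cv2.cvtColor(d["img"],cv2.COLOR_RGB2BGR))
def cloud(d):
    R=cv2.Rodrigues(np.array(d["rvec"],float))[0]; t=np.array(d["tvec"],float).ravel()
    v,u=np.mgrid[0:420,0:560]; z=d["range_z"]
    P=np.stack([(u-d["cx"])/d["fx"]*z,(v-d["cy"])/d["fy"]*z,z],-1)
    W=(P-t)@R; W[z==0]=np.nan
    return W
def proj(d,p): return cv2.projectPoints(np.array(p,float).reshape(-1,3),np.array(d["rvec"],float),np.array(d["tvec"],float),np.array([[d["fx"],0,d["cx"]],[0,d["fy"],d["cy"]],[0,0,1.]]),None)[0].reshape(-1,2)
def st():
    s=get_state(); print({k:np.round(s[k],4).tolist() for k in s})
E
python3 - <<'E'
from h import *
np.set_printoptions(precision=4,suppress=True)
st()
for n in ["scene","top"]:
    d,R,t=cam(n); save(d,n+"0.png"); print(n,-R.T@t)
    for o in ["tester","post_collar","barrel_shoulder","lever_end","holding_key","key_hole","key_fork","key_grip","dropper_bottle","sample_cup","carton"]:
        r=place_of(o,d); print(o,[(np.round(x["location"],4).tolist(),round(x["p"],2)) for x in r[:2]])
E
```

```text
pics
{'time': 0.0, 'qpos': [1.1445, 0.4268, 0.0739, 1.6066, -0.0341, 1.1108, -0.0671], 'qvel': [-0.0026, 0.0006, 0.0012, -0.0015, 0.0005, 0.0006, 0.0006], 'tau': [-0.0004, -94.9831, 3.7605, -46.352, 0.0192, 0.01, 0.0001], 'tool_pos': [0.1843, -0.6489, 0.2306], 'orientation': [[0.2732, -0.0005, 0.962], [-0.9619, 0.0012, 0.2732], [-0.0013, -1.0, -0.0001]], 'force': [-1.1422, 0.5784, -0.2147], 'ft_torque': [0.0333, -0.0316, 0.0735], 'grip_width': 0.9991}
scene [ 0.0525 -0.3372  0.6796]
tester [([0.5816, 0.0139, 0.0014], 0.82), ([0.6129, -0.1627, -0.0023], 0.71)]
post_collar [([0.6206, 0.0187, 0.0644], 0.7)]
barrel_shoulder [([0.5522, 0.0104, 0.0615], 0.72)]
lever_end [([0.5402, -0.0418, 0.0508], 0.77), ([0.4896, -0.2748, -0.003], 0.71)]
holding_key [([0.4935, -0.2714, -0.0019], 0.85), ([0.5626, -0.2875, -0.0016], 0.69)]
key_hole [([0.4901, -0.2715, -0.0018], 0.93)]
key_fork [([0.5647, -0.2874, 0.0008], 0.66)]
key_grip [([0.5316, -0.28, 0.0211], 0.87)]
dropper_bottle [([0.7663, 0.0451, -0.003], 0.65)]
sample_cup [([0.6102, -0.1631, 0.0009], 0.6)]
carton [([0.3592, 0.1564, 0.0012], 0.88)]
top [ 0.3824 -0.0238  1.215 ]
tester [([0.5772, 0.0136, 0.0019], 0.71)]
post_collar [([0.6264, 0.024, 0.0653], 0.97)]
barrel_shoulder [([0.5543, 0.0099, 0.0638], 0.74)]
lever_end [([0.5376, -0.0438, 0.0544], 0.9), ([0.5775, 0.0144, 0.004], 0.61)]
holding_key [([0.4911, -0.277, 0.0007], 0.86)]
key_hole [([0.4973, -0.2767, 0.0022], 0.79)]
key_fork [([0.5641, -0.2806, 0.001], 0.94)]
key_grip [([0.5308, -0.2807, 0.0239], 0.63)]
dropper_bottle [([0.764, 0.0514, -0.0015], 0.45)]
sample_cup [([0.6102, -0.1665, 0.0008], 0.87)]
carton [([0.3564, 0.1649, -0.0025], 0.8)]
```

View pics/scene0.png

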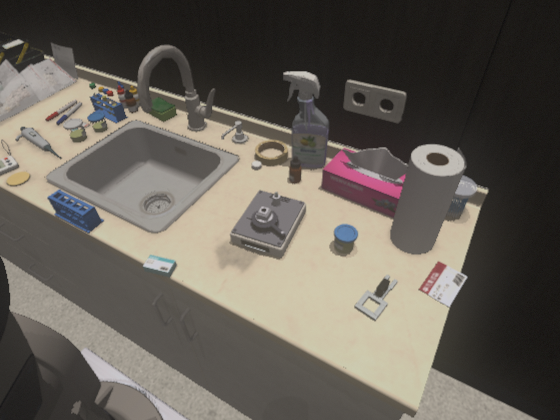

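View pics/top0.png

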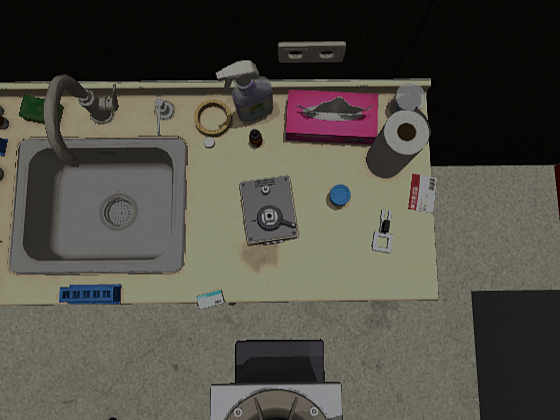

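Run:
```python
from h import *
np.set_printoptions(precision=4,suppress=True)
for n in ["scene","top"]:
    d,R,t=cam(n); W=cloud(d); print(n,d["fx"])
    x,y,z=W[...,0],W[...,1],W[...,2]
    def rect(m,lab):
        P=W[m][:,:2].astype(np.float32)*1000
        r=cv2.minAreaRect(P); print(lab,m.sum(),np.round(r[0],1),np.round(r[1],1),round(r[2],1), "z",np.nanmedian(z[m]))
    print("table z",np.nanmedian(z[(x>.42)&(x<.5)&(y>-.2)&(y<-.1)]))
    near=(abs(x-.578)<.13)&(abs(y-.014)<.13)
    rect(near&(abs(z-.04)<.004),"box top")
    k=(abs(x-.53)<.09)&(abs(y+.28)<.06)
    rect(k&(z>.004)&(z<.013),"key flat"); rect(k&(z>.028)&(z<.04),"grip top")
    rect(near&(z>.044)&(z<.06),"ring")
    rect(near&(z>.075)&(z<.09),"tops")
    for o in ["holding_key","tester","lever_end"]:
        r=cut_out(o,d)
        if r: 
            m=r[0]["mask"]; print(o,r[0]["p"]); 
            if o=="holding_key": rect(m&(z>.004),"mask key")
    b=(y<-.15)&(y>-.5)&(x>.5)&(x<.95)&(z>.06); 
    lab=cv2.connectedComponentsWithStats(b.astype(np.uint8))
    for i in range(1,lab[0]):
        mm=lab[1]==i
        if mm.sum()>60: print("tall",np.nanmin(W[mm],0),np.nanmax(W[mm],0))
    im=cv2.cvtColor(d["img"],cv2.COLOR_RGB2BGR)
    c=proj(d,[[.56,-.1,.03]])[0].astype(int)
    crop=im[max(0,c[1]-90):c[1]+90,max(0,c[0]-120):c[0]+120]
    cv2.imwrite(f"pics/crop_{n}.png",cv2.resize(crop,None,fx=3.3,fy=3.3,interpolation=cv2.INTER_CUBIC))
```

```text
scene 384.205307177672
table z -0.000942808532113325
box top 1801 [575.2  14.3] [153.9 123.1] 7.2 z 0.038888395346876874
key flat 507 [ 520.5 -278.9] [ 48.  109.6] 80.0 z 0.007159246837544343
grip top 97 [ 528.7 -280.4] [13.9 30.1] 80.2 z 0.03274469636248166
ring 399 [554.6   7.4] [117.5  70.5] 36.2 z 0.055213500437511984
tops 102 [578.7  14.9] [84.9 25. ] 8.3 z 0.07997171637883431
holding_key 0.69
mask key 633 [ 519.8 -278.9] [ 48. 108.] 79.7 z 0.007558789788472413
tester 0.61
lever_end 0.87
tall [ 0.6555 -0.5     0.06  ] [ 0.9182 -0.15    0.4637]
top 477.15673547299633
table z 0.0010094010708161262
box top 2173 [577.5  12.6] [157.  127.8] 7.8 z 0.040483853560535576
key flat 684 [ 530.1 -280.2] [119.6 178.9] 89.9 z 0.006277468856245108
grip top 70 [ 532.3 -281.9] [14.4 28.4] 79.5 z 0.035129959226026186
ring 478 [577.6  12.3] [149.2 119.5] 7.3 z 0.054668022093953036
tops 123 [582.6  13.6] [85.8 25.9] 7.9 z 0.08189913760549458
holding_key 0.9
mask key 400 [ 522.2 -281. ] [ 48.2 104.8] 77.3 z 0.010022746897730247
tester 0.97
lever_end 0.88
tall [ 0.9019 -0.5     0.0601] [ 0.918  -0.1501  0.398 ]
tall [ 0.6596 -0.3835  0.0601] [ 0.8887 -0.1501  0.2348]
```

View pics/crop_scene.png

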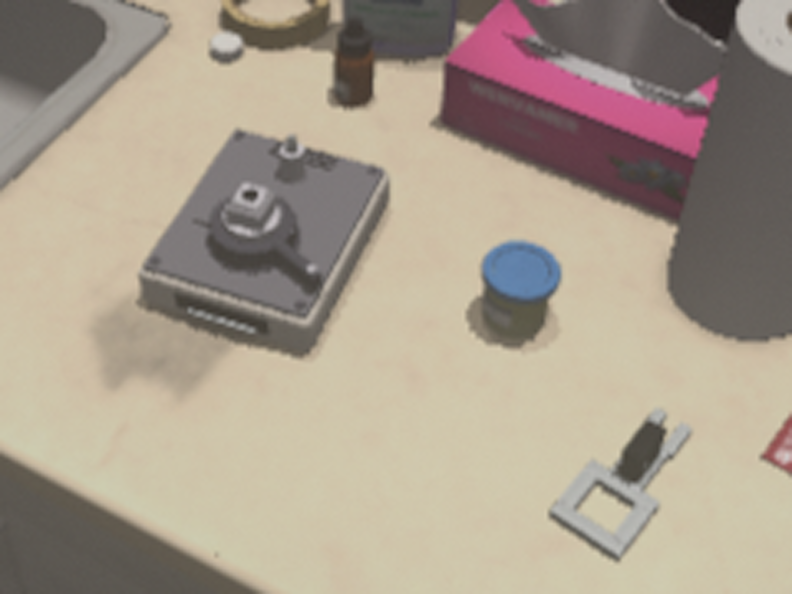

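View pics/crop_top.png

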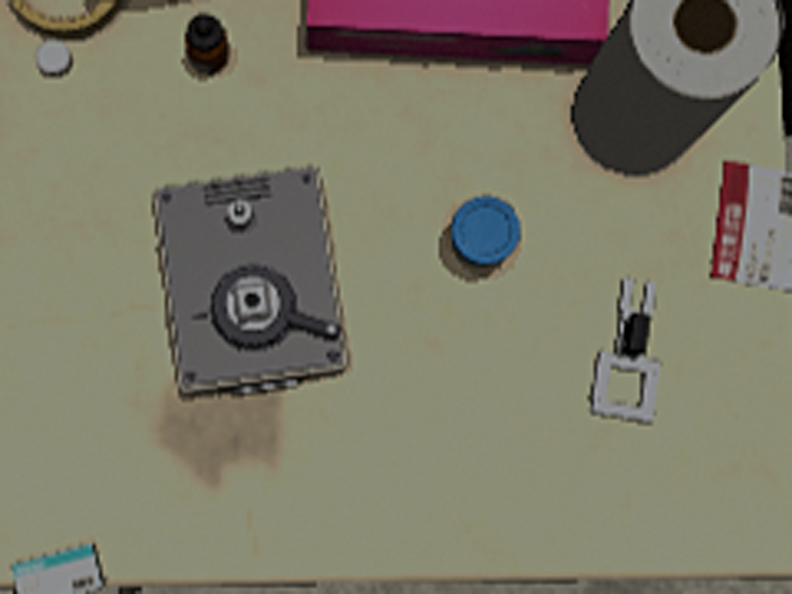

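Request:
{"op": "arm_command", "data": {"series": [{"dx": 0.025, "dy": 0.025, "twist": -0.035, "grip": -1}, {"dx": 0.025, "dy": 0.025, "twist": -0.035, "grip": -1}, {"dx": 0.025, "dy": 0.025, "twist": -0.035, "grip": -1}, {"dx": 0.025, "dy": 0.025, "twist": -0.035, "grip": -1}, {"dx": 0.025, "dy": 0.025, "twist": -0.035, "grip": -1}, {"dx": 0.025, "dy": 0.025, "twist": -0.035, "grip": -1}, {"dx": 0.025, "dy": 0.025, "twist": -0.035, "grip": -1}, {"dx": 0.025, "dy": 0.025, "twist": -0.035, "grip": -1}, {"dx": 0.025, "dy": 0.025, "twist": -0.035, "grip": -1}, {"dx": 0.025, "dy": 0.025, "twist": -0.035, "grip": -1}, {"dx": 0.025, "dy": 0.025, "twist": -0.035, "grip": -1}, {"dx": 0.0, "dy": 0.025, "twist": -0.035, "grip": -1}]}}

```text
validation failed for argument at $.se...
```

Run:
```python
from h import *
st()
d,R,t=cam("wrist"); save(d,"w1.png"); print(-R.T@t, R[2])
```

```text
{'time': 1.6, 'qpos': [1.1445, 0.4261, 0.0739, 1.606, -0.0341, 1.1108, -0.0671], 'qvel': [0.0001, 0.0009, 0.0002, 0.0003, 0.0015, 0.0015, -0.0014], 'tau': [0.0003, -94.952, 3.7571, -46.3886, 0.0191, 0.0025, -0.0], 'tool_pos': [0.1844, -0.6493, 0.2313], 'orientation': [[0.2732, 0.0, 0.9619], [-0.9619, 0.0, 0.2732], [-0.0, -1.0, 0.0]], 'force': [-0.2692, -0.7263, 0.987], 'ft_torque': [0.0091, -0.0267, 0.0059], 'grip_width': 0.9984}
[ 0.24987128 -0.63098469  0.3749485 ] [-0.25582921 -0.07313232 -0.9639518 ]
```

View pics/w1.png

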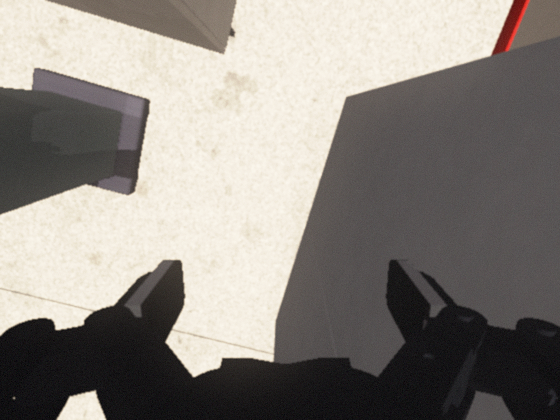

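Request:
{"op": "arm_command", "data": {"series": [{"dx": 0.025, "dy": 0.025, "dz": 0.0, "twist": -0.035, "grip": -1}, {"dx": 0.025, "dy": 0.025, "dz": 0.0, "twist": -0.035, "grip": -1}, {"dx": 0.025, "dy": 0.025, "dz": 0.0, "twist": -0.035, "grip": -1}, {"dx": 0.025, "dy": 0.025, "dz": 0.0, "twist": -0.035, "grip": -1}, {"dx": 0.025, "dy": 0.025, "dz": 0.0, "twist": -0.035, "grip": -1}, {"dx": 0.025, "dy": 0.025, "dz": 0.0, "twist": -0.035, "grip": -1}, {"dx": 0.025, "dy": 0.025, "dz": 0.0, "twist": -0.035, "grip": -1}, {"dx": 0.025, "dy": 0.025, "dz": 0.0, "twist": -0.035, "grip": -1}, {"dx": 0.025, "dy": 0.025, "dz": 0.0, "twist": -0.035, "grip": -1}, {"dx": 0.025, "dy": 0.025, "dz": 0.0, "twist": -0.035, "grip": -1}, {"dx": 0.025, "dy": 0.025, "dz": 0.0, "twist": -0.035, "grip": -1}, {"dx": 0.0, "dy": 0.025, "dz": 0.0, "twist": -0.035, "grip": -1}]}}

```text
time: 2.65
tool_pos: [0.4638, -0.3466, 0.2313]
orientation: [[-0.141, 0.002, 0.99], [-0.99, 0.0, -0.141], [-0.001, -1.0, 0.002]]
force: [-1.1, 1.2, -0.0]
grip_width: 1.001
```

Run:
```python
from h import *
st()
d,R,t=cam("wrist"); save(d,"w2.png"); print(-R.T@t, R[2])
```

```text
{'time': 2.65, 'qpos': [0.5526, 0.2709, -0.0255, 1.8246, 0.0064, 1.0448, -1.1873], 'qvel': [-0.3552, -0.3318, -0.0449, 0.463, 0.0197, -0.1061, -0.8295], 'tau': [7.1484, -70.1693, 4.1569, -48.2605, 0.4438, 0.7906, 2.0039], 'tool_pos': [0.4638, -0.3466, 0.2313], 'orientation': [[-0.1408, 0.0019, 0.99], [-0.99, 0.0004, -0.1408], [-0.0006, -1.0, 0.0018]], 'force': [-1.0847, 1.1777, -0.031], 'ft_torque': [0.0967, 0.0077, -0.0194], 'grip_width': 1.0012}
[ 0.53083418 -0.35625973  0.3750204 ] [-0.26152627  0.03731516 -0.96447477]
```

View pics/w2.png

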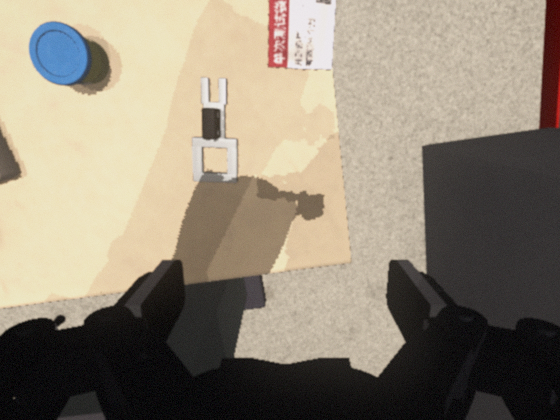

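Request:
{"op": "arm_command", "data": {"series": [{"dx": 0.012, "dy": 0.012, "dz": -0.01, "twist": 0, "grip": -1}, {"dx": 0.012, "dy": 0.012, "dz": -0.01, "twist": 0, "grip": -1}, {"dx": 0.012, "dy": 0.012, "dz": -0.01, "twist": 0, "grip": -1}, {"dx": 0.012, "dy": 0.012, "dz": -0.01, "twist": 0, "grip": -1}, {"dx": 0.012, "dy": 0.01, "dz": -0.01, "twist": 0, "grip": -1}, {"dx": 0.01, "dy": 0.01, "dz": -0.01, "twist": 0, "grip": -1}, {"dx": 0, "dy": 0, "dz": 0, "twist": 0, "grip": -1}, {"dx": 0, "dy": 0, "dz": 0, "twist": 0, "grip": -1}]}}

```text
time: 3.37
tool_pos: [0.5295, -0.2807, 0.1707]
orientation: [[-0.142, -0.001, 0.99], [-0.99, 0.0, -0.142], [-0.0, -1.0, -0.001]]
force: [-0.3, -0.5, 0.2]
grip_width: 1.0
```

```bash
cat >> h.py <<'E'
def rect(W,m,lab):
    P=W[m][:,:2].astype(np.float32)*1000
    r=cv2.minAreaRect(P); print(lab,m.sum(),np.round(r[0],1),np.round(r[1],1),round(r[2],1), "z",np.round(np.nanmedian(W[m][:,2]),4))
def big(m):
    n,l,s,c=cv2.connectedComponentsWithStats(m.astype(np.uint8)); return l==1+np.argmax(s[1:,4])
E
python3 - <<'E'
from h import *
st()
d,R,t=cam("wrist"); save(d,"w3.png"); W=cloud(d); z=W[...,2]; x=W[...,0];y=W[...,1]
k=(abs(x-.53)<.09)&(abs(y+.28)<.06)
print("table",np.nanmedian(z[k&(abs(z)<.005)]))
rect(W,big(k&(z>.004)&(z<.02)),"flat"); rect(W,big(k&(z>.028)&(z<.045)),"grip")
for o in ["key_hole","key_fork","key_grip"]:
    print(o,[(np.round(q["location"],4),q["p"]) for q in place_of(o,d)[:2]])
E
```

```text
{'time': 3.3667, 'qpos': [0.4301, 0.3666, -0.0626, 1.8345, 0.0276, 0.9424, -1.3574], 'qvel': [0.0189, -0.0194, 0.0185, -0.0048, 0.0038, 0.0071, 0.0088], 'tau': [-2.3167, -82.5376, -0.9178, -41.4829, -0.1493, -0.2636, -0.3113], 'tool_pos': [0.5295, -0.2807, 0.1707], 'orientation': [[-0.1416, -0.001, 0.9899], [-0.9899, 0.0005, -0.1416], [-0.0004, -1.0, -0.0011]], 'force': [-0.2978, -0.5242, 0.2021], 'ft_torque': [-0.0804, 0.0337, -0.0097], 'grip_width': 0.9997}
table 0.0011480567589301572
flat 2554 [ 523.3 -279.5] [ 48.  108.2] 79.5 z 0.0091
grip 569 [ 532.4 -281.1] [13.6 30.6] 81.6 z 0.0349
key_hole [(array([ 0.4884, -0.2717,  0.0017]), 0.78)]
key_fork [(array([ 0.5624, -0.2842,  0.0009]), 0.66)]
key_grip [(array([ 0.5312, -0.2828,  0.0229]), 0.68)]
```

View pics/w3.png

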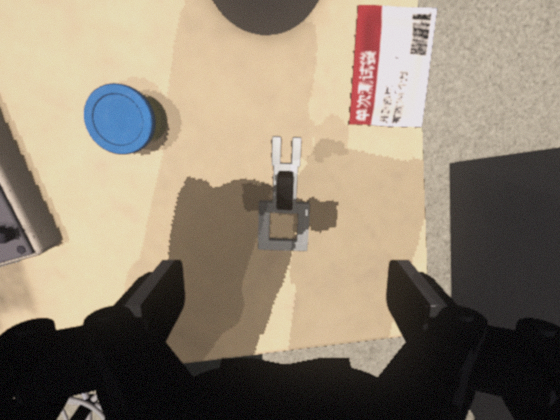

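Request:
{"op": "arm_command", "data": {"series": [{"dx": 0.002, "dy": -0.001, "dz": -0.02, "twist": -0.02, "grip": -1}, {"dx": 0, "dy": 0, "dz": -0.02, "twist": -0.02, "grip": -0.5}, {"dx": 0, "dy": 0, "dz": -0.02, "twist": 0, "grip": -0.5}, {"dx": 0, "dy": 0, "dz": -0.02, "twist": 0, "grip": -0.4}, {"dx": 0, "dy": 0, "dz": -0.02, "twist": 0, "grip": -0.2}, {"dx": 0, "dy": 0, "dz": -0.02, "twist": 0, "grip": -0.2}, {"dx": 0, "dy": 0, "dz": -0.015, "twist": 0, "grip": -0.2}, {"dx": 0, "dy": 0, "dz": -0.013, "twist": 0, "grip": -0.2}, {"dx": 0, "dy": 0, "dz": -0.01, "twist": 0, "grip": -0.2}, {"dx": 0, "dy": 0, "dz": 0, "twist": 0, "grip": -0.2}, {"dx": 0, "dy": 0, "dz": 0, "twist": 0, "grip": -0.2}]}}

```text
time: 4.48
tool_pos: [0.5314, -0.2825, 0.0134]
orientation: [[-0.182, -0.0, 0.983], [-0.983, 0.0, -0.182], [-0.0, -1.0, -0.0]]
force: [0.1, -0.5, 0.7]
grip_width: 0.604
```

Run:
```python
from h import *
st()
d,R,t=cam("wrist"); save(d,"w4.png")
```

```text
{'time': 4.4833, 'qpos': [0.4208, 0.5784, -0.0505, 1.9192, 0.0459, 0.6453, -1.4125], 'qvel': [-0.002, -0.0173, -0.0001, -0.0091, 0.0, 0.0045, 0.0024], 'tau': [0.0227, -93.5786, 1.5454, -30.1369, 0.0339, -0.2119, -0.0166], 'tool_pos': [0.5314, -0.2825, 0.0134], 'orientation': [[-0.1825, -0.0002, 0.9832], [-0.9832, 0.0001, -0.1825], [-0.0, -1.0, -0.0002]], 'force': [0.1221, -0.4708, 0.6813], 'ft_torque': [-0.0112, 0.0221, -0.0249], 'grip_width': 0.6038}
```

View pics/w4.png

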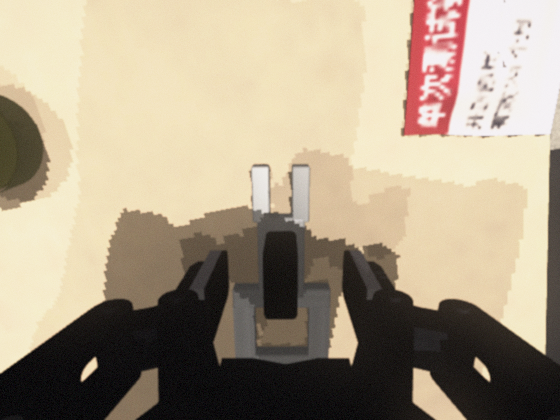

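Request:
{"op": "arm_command", "data": {"series": [{"dx": 0, "dy": 0, "dz": 0, "twist": 0, "grip": 1}, {"dx": 0, "dy": 0, "dz": 0, "twist": 0, "grip": 1}, {"dx": 0, "dy": 0, "dz": 0, "twist": 0, "grip": 1}, {"dx": 0, "dy": 0, "dz": 0, "twist": 0, "grip": 1}, {"dx": 0, "dy": 0, "dz": 0, "twist": 0, "grip": 1}, {"dx": 0, "dy": 0, "dz": 0, "twist": 0, "grip": 1}, {"dx": 0, "dy": 0, "dz": 0, "twist": 0, "grip": 1}, {"dx": 0, "dy": 0, "dz": 0, "twist": 0, "grip": 1}]}}

```text
time: 5.2
tool_pos: [0.532, -0.2825, 0.0142]
orientation: [[-0.182, 0.001, 0.983], [-0.983, -0.0, -0.182], [0.0, -1.0, 0.001]]
force: [-1.3, 1.7, 6.7]
grip_width: 0.148
```

Run:
```python
from h import *
st()
d,R,t=cam("wrist"); save(d,"w5.png")
```

```text
{'time': 5.2, 'qpos': [0.4205, 0.5772, -0.0506, 1.919, 0.0458, 0.6452, -1.4126], 'qvel': [-0.0011, -0.0009, -0.001, 0.0006, 0.0002, 0.0002, -0.0016], 'tau': [0.0123, -91.8358, 1.5584, -29.9724, 0.1193, -0.5022, 0.0507], 'tool_pos': [0.532, -0.2825, 0.0142], 'orientation': [[-0.1823, 0.0012, 0.9832], [-0.9833, -0.0004, -0.1823], [0.0002, -1.0, 0.0013]], 'force': [-1.3142, 1.6632, 6.7286], 'ft_torque': [0.1282, 0.2445, -0.042], 'grip_width': 0.1483}
```

View pics/w5.png

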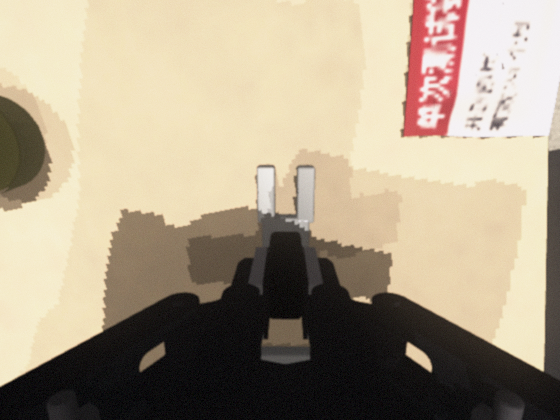

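Request:
{"op": "arm_command", "data": {"series": [{"dx": 0, "dy": 0, "dz": 0.015, "twist": 0, "grip": 1}, {"dx": 0, "dy": 0, "dz": 0.025, "twist": 0, "grip": 1}, {"dx": 0, "dy": 0, "dz": 0.03, "twist": 0, "grip": 1}, {"dx": 0, "dy": 0, "dz": 0.03, "twist": 0, "grip": 1}, {"dx": 0, "dy": 0.02, "dz": 0.03, "twist": 0.03, "grip": 1}, {"dx": -0.005, "dy": 0.04, "dz": 0.006, "twist": 0.04, "grip": 1}, {"dx": -0.007, "dy": 0.04, "dz": 0, "twist": 0.05, "grip": 1}, {"dx": -0.007, "dy": 0.04, "dz": 0, "twist": 0.05, "grip": 1}, {"dx": -0.007, "dy": 0.04, "dz": 0, "twist": 0.05, "grip": 1}, {"dx": -0.007, "dy": 0.04, "dz": 0, "twist": 0.05, "grip": 1}, {"dx": -0.007, "dy": 0.04, "dz": 0, "twist": 0.04, "grip": 1}, {"dx": 0, "dy": 0.027, "dz": 0, "twist": 0, "grip": 1}]}}

```text
time: 6.25
tool_pos: [0.4899, 0.0081, 0.1498]
orientation: [[0.132, 0.0, 0.991], [-0.991, 0.0, 0.132], [-0.0, -1.0, 0.0]]
force: [1.7, 0.2, -0.3]
grip_width: 0.149
```

Request:
{"op": "arm_command", "data": {"series": [{"dx": 0, "dy": 0, "dz": 0, "twist": 0, "grip": 1}, {"dx": 0, "dy": 0, "dz": 0, "twist": 0, "grip": 1}]}}

```text
time: 6.42
tool_pos: [0.4914, 0.0063, 0.1497]
orientation: [[0.13, 0.001, 0.992], [-0.992, 0.0, 0.13], [-0.0, -1.0, 0.001]]
force: [0.7, -1.0, -0.9]
grip_width: 0.15
```

Run:
```python
from h import *
st()
d,R,t=cam("wrist"); save(d,"w6.png"); W=cloud(d)
for o in ["barrel_shoulder","post_collar","lever_end","key_fork","key_hole","key_grip","tester"]:
    print(o,[(np.round(q["location"],4),round(q["p"],2)) for q in place_of(o,d)[:2]])
```

```text
{'time': 6.4167, 'qpos': [0.077, 0.2383, -0.2508, 2.0776, 0.0791, 0.8337, -1.6611], 'qvel': [0.0343, 0.0063, 0.0353, -0.0007, 0.0036, 0.001, 0.0164], 'tau': [-3.3677, -66.8748, -4.1608, -38.6291, -0.2639, -0.0688, -0.5999], 'tool_pos': [0.4914, 0.0063, 0.1497], 'orientation': [[0.1295, 0.0007, 0.9916], [-0.9916, 0.0002, 0.1295], [-0.0001, -1.0, 0.0007]], 'force': [0.7007, -1.0312, -0.9053], 'ft_torque': [-0.0667, -0.0052, 0.0181], 'grip_width': 0.1501}
barrel_shoulder [(array([0.555 , 0.0127, 0.0614]), 0.61)]
post_collar [(array([0.492 , 0.0052, 0.1573]), 0.71), (array([0.6231, 0.0191, 0.0629]), 0.6)]
lever_end [(array([ 0.5389, -0.0425,  0.0555]), 0.59)]
key_fork [(array([0.5207, 0.0123, 0.1352]), 0.77)]
key_hole []
key_grip []
tester []
```

View pics/w6.png

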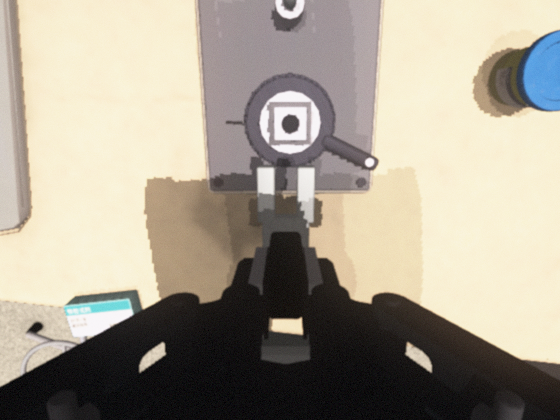

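Run:
```python
from h import *
d,R,t=cam("wrist"); save(d,"w7.png"); W=cloud(d); x,y,z=W[...,0],W[...,1],W[...,2]
print("tool",get_state()["tool_pos"])
b=(abs(x-.553)<.035)&(abs(y-.011)<.035)
rect(W,big(b&(z>.078)&(z<.09)),"head top")
rect(W,big(b&(z>.061)&(z<.069)),"shoulder")
p=(abs(x-.623)<.03)&(abs(y-.02)<.03)
rect(W,big(p&(z>.07)),"pin"); rect(W,big(p&(z>.058)&(z<.07)),"collar")
rect(W,big((x<.7)&(abs(y)<.13)&(x>.4)&(abs(z-.04)<.005)),"box")
f=(x>.5)&(x<.56)&(abs(y-.01)<.03)&(z>.12)&(z<.17)
rect(W,big(f),"fork")
for xs in np.arange(.5,.56,.005):
    m=(x>xs)&(x<xs+.005)&(abs(y-.01)<.03)&(z>.12)&(z<.18)
    if m.sum(): print(round(xs,3),np.round([y[m].min(),y[m].max(),np.median(z[m]),z[m].min(),z[m].max(),x[m].max()],4),m.sum())
K=np.array([[d["fx"],0,d["cx"]],[0,d["fy"],d["cy"]],[0,0,1]]);print(K)
im=cv2.imread("pics/w7.png"); cv2.imwrite("pics/w7c.png",cv2.resize(im[0:240,180:400],None,fx=2.5,fy=2.5,interpolation=cv2.INTER_CUBIC))
```

```text
tool [0.49144151 0.00418495 0.14924822]
head top 1691 [553.4  11. ] [25.6 25.6] 7.2 z 0.0827
shoulder 1104 [553.4  10.8] [39.1 39. ] 63.4 z 0.0651
pin 68 [619.7  20. ] [2.3 7. ] 7.6 z 0.0752
collar 453 [618.7  19.5] [10.2 17.6] 7.8 z 0.0649
box 22430 [566.4  12.5] [133.3 127.1] 7.6 z 0.0411
fork 4451 [517.8   3.4] [38.5 33. ] 7.0 z 0.1445
0.5 [-0.0153  0.018   0.1697  0.1427  0.18    0.505 ] 1791
0.505 [-0.007   0.0188  0.1531  0.1422  0.1753  0.51  ] 1211
0.51 [-0.0065  0.0192  0.1439  0.1369  0.146   0.515 ] 574
0.515 [-0.0063  0.0197  0.1441  0.1389  0.1457  0.52  ] 384
0.52 [-0.0058  0.0208  0.1441  0.1388  0.1457  0.525 ] 383
0.525 [-0.0051  0.0212  0.144   0.1372  0.1457  0.53  ] 409
0.53 [-0.0043  0.0217  0.1441  0.1366  0.1462  0.535 ] 424
0.535 [-0.0041  0.0208  0.1434  0.137   0.1455  0.5378] 187
[[339.70861664   0.         285.10597315]
 [  0.         339.70861664 207.10210998]
 [  0.           0.           1.        ]]
```

View pics/w7c.png

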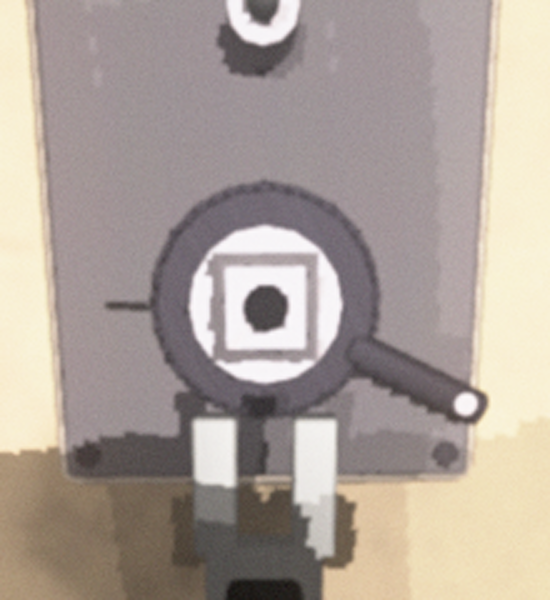

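Request:
{"op": "arm_command", "data": {"series": [{"dx": 0.01, "dy": 0.001, "dz": 0, "twist": 0.003, "grip": 1}, {"dx": 0.02, "dy": 0.002, "dz": 0, "twist": 0, "grip": 1}, {"dx": 0.02, "dy": 0.003, "dz": 0, "twist": 0, "grip": 1}, {"dx": 0.02, "dy": 0.003, "dz": 0, "twist": 0, "grip": 1}, {"dx": 0.02, "dy": 0.002, "dz": -0.01, "twist": 0, "grip": 1}, {"dx": 0.0105, "dy": 0.001, "dz": -0.01, "twist": 0, "grip": 1}, {"dx": 0, "dy": 0, "dz": -0.01, "twist": 0, "grip": 1}, {"dx": 0, "dy": 0, "dz": -0.01, "twist": 0, "grip": 1}, {"dx": 0, "dy": 0, "dz": 0, "twist": 0, "grip": 1}, {"dx": 0, "dy": 0, "dz": 0, "twist": 0, "grip": 1}, {"dx": 0, "dy": 0, "dz": 0, "twist": 0, "grip": 1}]}}

```text
time: 7.78
tool_pos: [0.5917, 0.0166, 0.1098]
orientation: [[0.129, 0.0, 0.992], [-0.992, -0.0, 0.129], [0.0, -1.0, 0.0]]
force: [-0.8, -0.1, -1.0]
grip_width: 0.145
```

Run:
```python
from h import *
st()
d,R,t=cam("wrist"); save(d,"w8.png"); W=cloud(d); x,y,z=W[...,0],W[...,1],W[...,2]
f=(x>.6)&(x<.66)&(abs(y-.02)<.03)
rect(W,big(f&(z>.092)&(z<.11)),"fork")
for xs in np.arange(.61,.65,.005):
    m=(x>xs)&(x<xs+.005)&(abs(y-.02)<.03)&(z>.09)&(z<.115)
    if m.sum(): print(round(xs,3),np.round([y[m].min(),y[m].max(),(y[m].min()+y[m].max())/2,np.median(z[m]),x[m].max()],4),m.sum())
rect(W,big(f&(z>.07)&(z<.088)),"pin"); rect(W,big(f&(z>.058)&(z<.07)),"collar")
im=cv2.imread("pics/w8.png"); cv2.imwrite("pics/w8c.png",cv2.resize(im[80:280,180:400],None,fx=2.5,fy=2.5,interpolation=cv2.INTER_CUBIC))
```

```text
{'time': 7.7833, 'qpos': [0.0415, 0.4372, -0.2249, 1.8898, 0.1286, 0.8282, -1.6912], 'qvel': [-0.0002, -0.009, -0.0017, -0.0062, -0.0003, -0.0005, 0.0008], 'tau': [-0.075, -86.8443, -2.4309, -37.6174, 0.0235, -0.0013, -0.0074], 'tool_pos': [0.5917, 0.0166, 0.1098], 'orientation': [[0.1294, 0.0002, 0.9916], [-0.9916, -0.0, 0.1294], [0.0001, -1.0, 0.0002]], 'force': [-0.7589, -0.0887, -0.9727], 'ft_torque': [-0.0041, -0.0633, -0.011], 'grip_width': 0.1454}
fork 3038 [617.9  19.5] [38.  26.1] 7.1 z 0.1045
0.61 [0.0062 0.0319 0.019  0.1044 0.615 ] 589
0.615 [0.0063 0.0324 0.0194 0.1046 0.62  ] 372
0.62 [0.0067 0.0335 0.0201 0.1045 0.625 ] 394
0.625 [0.0076 0.034  0.0208 0.1045 0.63  ] 406
0.63 [0.0082 0.0345 0.0213 0.1045 0.635 ] 418
0.635 [0.0086 0.0338 0.0212 0.104  0.6382] 212
pin 190 [623.   20.5] [7.5 7.6] 5.8 z 0.0769
collar 425 [622.9  19.9] [17.8 11.4] 7.7 z 0.065
```

View pics/w8.png

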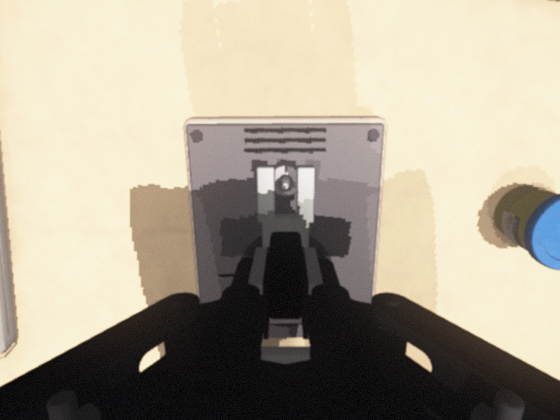

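View pics/w8c.png

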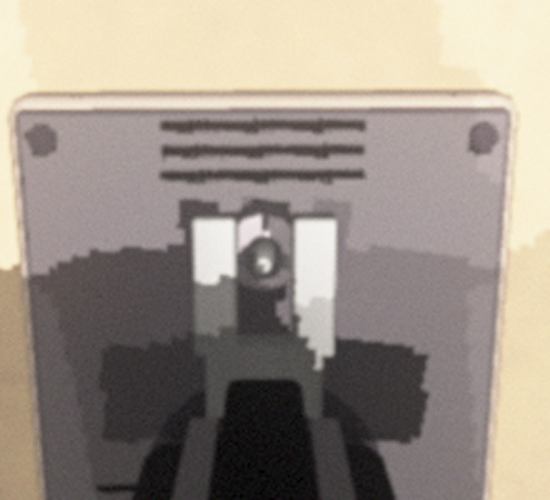

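Request:
{"op": "arm_command", "data": {"series": [{"dx": 0, "dy": 0, "dz": -0.007, "twist": 0.002, "grip": 1}, {"dx": 0, "dy": 0, "dz": -0.006, "twist": 0, "grip": 1}, {"dx": 0, "dy": 0, "dz": -0.003, "twist": 0, "grip": 1}, {"dx": 0, "dy": 0, "dz": -0.002, "twist": 0, "grip": 1}, {"dx": 0, "dy": 0, "dz": -0.002, "twist": 0, "grip": 1}, {"dx": 0, "dy": 0, "dz": -0.002, "twist": 0, "grip": 1}, {"dx": 0, "dy": 0, "dz": 0, "twist": 0, "grip": 1}]}}

```text
time: 8.42
tool_pos: [0.5918, 0.0167, 0.0869]
orientation: [[0.131, -0.0, 0.991], [-0.991, 0.0, 0.131], [-0.0, -1.0, -0.0]]
force: [0.3, -0.8, -0.6]
grip_width: 0.145
```

Request:
{"op": "arm_command", "data": {"series": [{"dx": 0, "dy": 0, "dz": -0.002, "twist": 0, "grip": 1}, {"dx": 0, "dy": 0, "dz": -0.002, "twist": 0, "grip": 1}, {"dx": 0, "dy": 0, "dz": -0.002, "twist": 0, "grip": 1}, {"dx": 0, "dy": 0, "dz": -0.002, "twist": 0, "grip": 1}, {"dx": 0, "dy": 0, "dz": -0.001, "twist": 0, "grip": 1}, {"dx": 0, "dy": 0, "dz": 0, "twist": 0, "grip": 1}]}}

```text
time: 8.92
tool_pos: [0.5919, 0.0167, 0.0783]
orientation: [[0.131, -0.0, 0.991], [-0.991, 0.0, 0.131], [-0.0, -1.0, -0.0]]
force: [-0.2, 0.4, -1.6]
grip_width: 0.149
```

Request:
{"op": "arm_command", "data": {"series": [{"dx": 0, "dy": 0, "dz": -0.001, "twist": 0, "grip": 1}, {"dx": 0, "dy": 0, "dz": -0.001, "twist": 0, "grip": 1}, {"dx": 0, "dy": 0, "dz": 0, "twist": 0, "grip": 1}]}}

```text
time: 9.17
tool_pos: [0.592, 0.0167, 0.078]
orientation: [[0.131, 0.001, 0.991], [-0.991, -0.0, 0.131], [0.0, -1.0, 0.0]]
force: [-12.2, -1.6, 30.8]
grip_width: 0.143
```

Run:
```python
from h import *
d,R,t=cam("wrist"); save(d,"w9.png"); W=cloud(d); x,y,z=W[...,0],W[...,1],W[...,2]
f=(x>.6)&(x<.66)&(abs(y-.02)<.03)
rect(W,big(f&(z>.066)&(z<.076)),"fork/pin")
print(get_state()["force"])
```

```text
fork/pin 3099 [618.2  19.7] [38.2 26.1] 7.0 z 0.0728
[-12.00939825  -0.5252944   29.9219036 ]
```

View pics/w9.png

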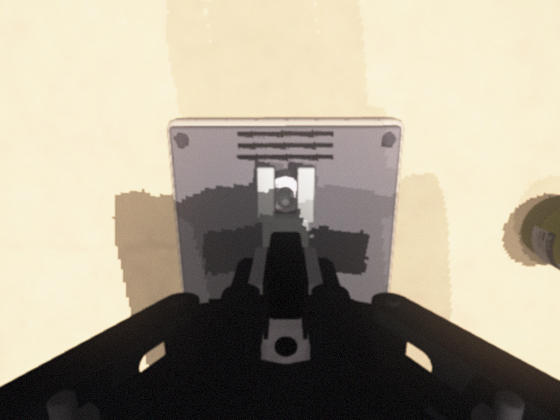

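Request:
{"op": "arm_command", "data": {"series": [{"dx": 0, "dy": 0, "dz": 0.001, "twist": 0, "grip": 1}, {"dx": 0, "dy": 0, "dz": 0, "twist": 0, "grip": 0}, {"dx": 0, "dy": 0, "dz": 0, "twist": 0, "grip": -0.3}, {"dx": 0, "dy": 0, "dz": 0, "twist": 0, "grip": -0.3}, {"dx": 0, "dy": 0, "dz": 0, "twist": 0, "grip": -0.3}, {"dx": 0, "dy": 0, "dz": 0, "twist": 0, "grip": -0.3}, {"dx": 0, "dy": 0, "dz": 0, "twist": 0, "grip": -0.3}]}}

```text
time: 9.8
tool_pos: [0.5919, 0.0167, 0.0772]
orientation: [[0.131, -0.0, 0.991], [-0.991, 0.0, 0.131], [-0.0, -1.0, -0.0]]
force: [0.0, -0.6, -0.0]
grip_width: 0.653
```

Request:
{"op": "arm_command", "data": {"series": [{"dx": 0, "dy": 0, "dz": 0.01, "twist": 0, "grip": -0.3}, {"dx": 0, "dy": 0, "dz": 0.02, "twist": 0, "grip": -0.3}, {"dx": 0, "dy": 0, "dz": 0.03, "twist": 0, "grip": -0.3}, {"dx": 0, "dy": 0, "dz": 0.03, "twist": 0, "grip": -0.3}, {"dx": -0.03, "dy": 0, "dz": 0.03, "twist": 0, "grip": 1}, {"dx": -0.04, "dy": 0, "dz": 0, "twist": 0, "grip": 1}, {"dx": -0.03, "dy": 0, "dz": 0, "twist": 0, "grip": 1}, {"dx": 0, "dy": 0, "dz": 0, "twist": 0, "grip": 1}, {"dx": 0, "dy": 0, "dz": 0, "twist": 0, "grip": 1}]}}

```text
time: 10.55
tool_pos: [0.4917, 0.0166, 0.198]
orientation: [[0.131, 0.002, 0.991], [-0.991, -0.0, 0.131], [0.001, -1.0, 0.002]]
force: [0.9, 1.1, 0.4]
grip_width: -0.002
```

Run:
```python
from h import *
st()
d,R,t=cam("wrist"); save(d,"w10.png"); W=cloud(d); x,y,z=W[...,0],W[...,1],W[...,2]
k=(x>.5)&(x<.66)&(abs(y-.015)<.04)
m=big(k&(z>.068)&(z<.078)); rect(W,m,"key top")
A=np.c_[W[m][:,:2],np.ones(m.sum())]; print("plane",np.linalg.lstsq(A,W[m][:,2],rcond=None)[0])
rect(W,big(k&(z>.08)&(z<.09)),"head"); rect(W,big(k&(z>.092)&(z<.105)),"grip")
l=(z>.048)&(z<.064)&(abs(x-.5534)<.08)&(abs(y-.011)<.08)
r=np.hypot(x-.5534,y-.0109); l&=(r>.036)&(r<.075); l=big(l); a=np.degrees(np.arctan2(y-.0109,x-.5534))
rect(W,l,"lever"); print("lever ang",np.median(a[l]),r[l].max())
for o in ["key_hole","barrel_shoulder","lever_end"]:
    print(o,[(np.round(q["location"],4),round(q["p"],2)) for q in place_of(o,d)[:2]])
```

```text
{'time': 10.55, 'qpos': [0.0717, 0.1767, -0.2627, 2.0305, 0.0574, 0.9397, -1.6599], 'qvel': [-0.004, 0.0432, 0.0064, -0.0498, 0.0077, -0.0073, -0.0017], 'tau': [0.1472, -64.9933, -1.5312, -38.5535, -0.1805, 0.2627, 0.0083], 'tool_pos': [0.4917, 0.0166, 0.198], 'orientation': [[0.1314, 0.0016, 0.9913], [-0.9913, -0.0004, 0.1314], [0.0006, -1.0, 0.0015]], 'force': [0.9207, 1.1457, 0.3893], 'ft_torque': [0.0333, -0.0661, -0.0201], 'grip_width': -0.0021}
key top 4108 [583.6  14.9] [107.8  48. ] 7.1 z 0.0731
plane [-0.00149122 -0.00166153  0.07400766]
head 942 [553.3  10.9] [23.5 23.4] 6.4 z 0.083
grip 990 [591.9  16.1] [29.4 13.9] 6.8 z 0.099
lever 452 [537.  -38.2] [32.   9.8] 71.9 z 0.0588
lever ang -108.21537807811117 0.06772541995480653
key_hole []
barrel_shoulder []
lever_end [(array([ 0.5374, -0.0415,  0.0511]), 0.85)]
```

View pics/w10.png

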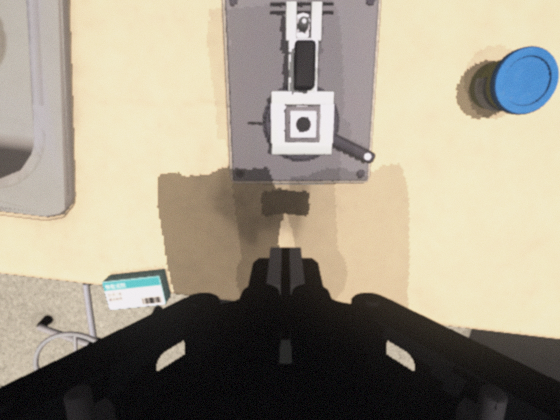

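Request:
{"op": "arm_command", "data": {"series": [{"dx": 0.006, "dy": -0.006, "dz": 0, "twist": 0.12, "grip": 1}, {"dx": 0.006, "dy": -0.006, "dz": 0, "twist": 0.12, "grip": 1}, {"dx": 0.006, "dy": -0.006, "dz": 0, "twist": 0.12, "grip": 1}, {"dx": 0.006, "dy": -0.006, "dz": 0, "twist": 0.12, "grip": 1}, {"dx": 0.006, "dy": -0.006, "dz": 0, "twist": 0.12, "grip": 1}, {"dx": 0.006, "dy": -0.006, "dz": 0, "twist": 0.12, "grip": 1}, {"dx": 0.006, "dy": -0.006, "dz": 0, "twist": 0.12, "grip": 1}, {"dx": 0.006, "dy": -0.006, "dz": 0, "twist": 0.12, "grip": 1}, {"dx": 0.006, "dy": -0.006, "dz": 0, "twist": 0.12, "grip": 1}, {"dx": 0.006, "dy": -0.006, "dz": 0, "twist": 0.12, "grip": 1}, {"dx": 0.006, "dy": -0.004, "dz": 0, "twist": 0.12, "grip": 1}, {"dx": 0.006, "dy": -0.003, "dz": 0, "twist": 0.12, "grip": 1}]}}

```text
time: 11.75
tool_pos: [0.5653, -0.0508, 0.1963]
orientation: [[1.0, -0.001, -0.006], [0.006, 0.001, 1.0], [-0.001, -1.0, 0.001]]
force: [-0.4, -0.6, -0.5]
grip_width: -0.0
```

Request:
{"op": "arm_command", "data": {"series": [{"dx": 0, "dy": 0, "dz": 0, "twist": 0.12, "grip": 1}, {"dx": 0, "dy": 0, "dz": 0, "twist": 0.12, "grip": 1}, {"dx": 0, "dy": 0, "dz": 0, "twist": 0.12, "grip": 1}, {"dx": 0, "dy": 0, "dz": 0, "twist": 0.12, "grip": 1}, {"dx": 0, "dy": 0, "dz": 0, "twist": 0.12, "grip": 1}, {"dx": 0, "dy": 0, "dz": 0, "twist": 0.12, "grip": 1}, {"dx": 0, "dy": 0, "dz": 0, "twist": 0.12, "grip": 1}, {"dx": 0, "dy": 0, "dz": 0, "twist": 0.12, "grip": 1}, {"dx": 0, "dy": 0, "dz": 0, "twist": 0.12, "grip": 1}, {"dx": 0, "dy": 0, "dz": 0, "twist": 0.12, "grip": 1}, {"dx": 0, "dy": 0, "dz": 0, "twist": 0.06, "grip": 1}, {"dx": 0, "dy": 0, "dz": 0, "twist": 0, "grip": 1}]}}

```text
time: 12.75
tool_pos: [0.565, -0.0504, 0.1963]
orientation: [[0.302, -0.001, -0.953], [0.953, 0.001, 0.302], [0.001, -1.0, 0.001]]
force: [0.4, -0.1, -0.3]
grip_width: 0.004
```

Run:
```python
from h import *
st()
s=get_state();print(np.degrees(np.arctan2(s["orientation"][1][2],s["orientation"][0][2])))
d,R,t=cam("wrist"); save(d,"w11.png")
```

```text
{'time': 12.75, 'qpos': [0.5044, 0.3541, -0.6472, 1.8547, 0.2475, 1.0146, 1.0186], 'qvel': [-0.0135, -0.007, 0.0214, 0.005, -0.0094, -0.0036, -0.1269], 'tau': [0.5576, -76.4767, -9.6533, -42.6128, 0.236, 0.0736, 2.6018], 'tool_pos': [0.565, -0.0504, 0.1963], 'orientation': [[0.3023, -0.0007, -0.9532], [0.9532, 0.0009, 0.3023], [0.0007, -1.0, 0.0009]], 'force': [0.3828, -0.0917, -0.2668], 'ft_torque': [0.0724, -0.062, 0.0163], 'grip_width': 0.0036}
162.4049540106251
```

View pics/w11.png

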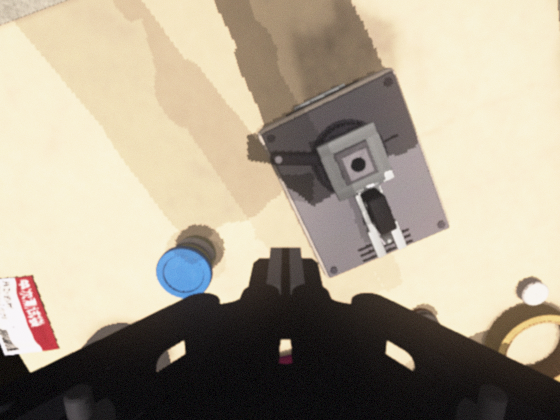

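Request:
{"op": "arm_command", "data": {"series": [{"dx": 0, "dy": 0, "dz": -0.03, "twist": 0, "grip": 1}, {"dx": 0, "dy": 0, "dz": -0.03, "twist": 0, "grip": 1}, {"dx": 0, "dy": 0, "dz": -0.03, "twist": 0, "grip": 1}, {"dx": 0, "dy": 0, "dz": -0.03, "twist": 0, "grip": 1}, {"dx": 0, "dy": 0, "dz": -0.015, "twist": 0, "grip": 1}, {"dx": 0, "dy": 0, "dz": -0.01, "twist": 0, "grip": 1}, {"dx": 0, "dy": 0, "dz": -0.004, "twist": 0, "grip": 1}, {"dx": 0, "dy": 0, "dz": 0, "twist": 0, "grip": 1}, {"dx": 0, "dy": 0, "dz": 0, "twist": 0, "grip": 1}]}}

```text
time: 13.55
tool_pos: [0.5652, -0.0502, 0.0486]
orientation: [[0.306, 0.001, -0.952], [0.952, -0.0, 0.306], [0.0, -1.0, -0.001]]
force: [0.0, 0.5, -0.5]
grip_width: -0.003
```

Run:
```python
from h import *
st()
d,R,t=cam("wrist"); save(d,"w12.png")
d,R,t=cam("scene"); c=proj(d,[.56,0,.05])[0].astype(int); im=cv2.cvtColor(d["img"],cv2.COLOR_RGB2BGR)
cv2.imwrite("pics/s12.png",cv2.resize(im[c[1]-80:c[1]+80,c[0]-100:c[0]+100],None,fx=3.5,fy=3.5,interpolation=cv2.INTER_CUBIC))
```

```text
{'time': 13.55, 'qpos': [0.417, 0.5421, -0.5583, 1.9627, 0.4131, 0.7492, 0.8756], 'qvel': [0.0054, -0.0126, -0.0048, -0.0008, 0.0012, 0.0011, 0.0032], 'tau': [-0.2725, -85.9806, -10.3352, -31.5862, 0.0891, -0.0775, -0.1055], 'tool_pos': [0.5652, -0.0502, 0.0486], 'orientation': [[0.3057, 0.001, -0.9521], [0.9521, -0.0001, 0.3057], [0.0003, -1.0, -0.001]], 'force': [0.0109, 0.5002, -0.5067], 'ft_torque': [-0.0137, 0.0326, 0.0152], 'grip_width': -0.003}
```

View pics/w12.png

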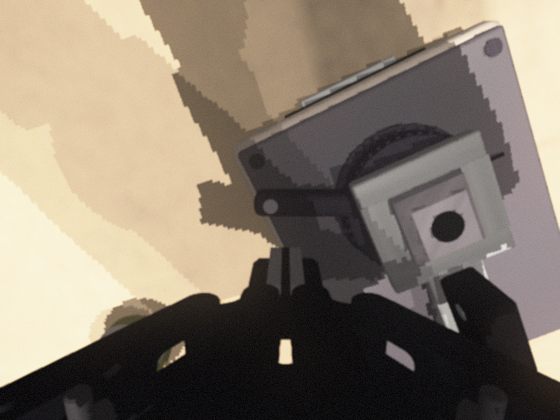

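View pics/s12.png

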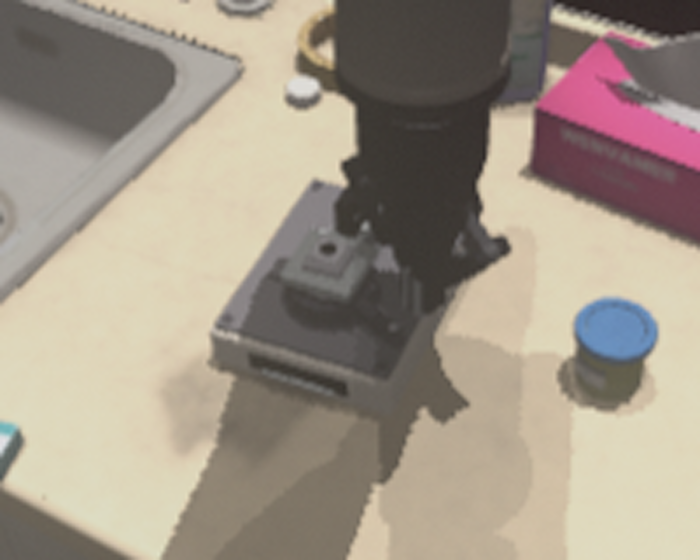

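```bash
cat > arc.py <<'E'
import sys
from h import *
A=np.array([.5534,.0109]); 
def pose(th,off=.016,r=.056):
    return A+r*np.array([np.cos(th),np.sin(th)])-off*np.array([np.sin(th),-np.cos(th)])
def cur():
    s=get_state(); o=s["orientation"]; p=np.array(s["tool_pos"]); tz=np.arctan2(o[1][2],o[0][2])
    th=np.unwrap([np.radians(-107.5),tz+np.pi/2])[1]
    d=p[:2]-A; u=np.array([np.cos(th),np.sin(th)]); pp=np.array([u[1],-u[0]])
    f=np.array(s["force"]); print("t",round(s["time"],2),"tool lever-ang",np.round(np.degrees(th),2),"r",np.round(d@u,4),"off",np.round(-d@pp,4),"z",np.round(p[2],4),"push force",np.round(-f[:2]@pp,2),"radial",np.round(f[:2]@u,2),"fz",np.round(f[2],2))
    return p,th
if __name__=="__main__":
    p,th=cur(); step=float(sys.argv[1]); n=int(sys.argv[2]); off=float(sys.argv[3]) if len(sys.argv)>3 else .016
    q=p[:2]; 
    for i in range(1,n+1):
        t=pose(th-step*i,off); print(np.round(t-q,4).tolist(),-step); q=t
E
python3 arc.py 0.04 11
```

```text
t 13.65 tool lever-ang -107.78 r 0.0547 off 0.03 z 0.0489 push force 0.63 radial 0.3 fz 0.39
[-0.0161, 0.0031] -0.04
[-0.0023, 0.0002] -0.04
[-0.0023, 0.0003] -0.04
[-0.0023, 0.0004] -0.04
[-0.0023, 0.0005] -0.04
[-0.0023, 0.0006] -0.04
[-0.0022, 0.0007] -0.04
[-0.0022, 0.0008] -0.04
[-0.0022, 0.0008] -0.04
[-0.0021, 0.0009] -0.04
[-0.0021, 0.001] -0.04
```

Request:
{"op": "arm_command", "data": {"series": [{"dx": -0.004, "dy": 0.001, "dz": -0.001, "twist": 0, "grip": 1}, {"dx": -0.004, "dy": 0.001, "dz": -0.001, "twist": 0, "grip": 1}, {"dx": -0.002, "dy": 0.0005, "dz": 0, "twist": 0, "grip": 1}, {"dx": -0.001, "dy": 0.0005, "dz": 0, "twist": 0, "grip": 1}, {"dx": -0.001, "dy": 0.0005, "dz": 0, "twist": 0, "grip": 1}, {"dx": 0, "dy": 0, "dz": 0, "twist": 0, "grip": 1}]}}

```text
time: 14.15
tool_pos: [0.5523, -0.0467, 0.0459]
orientation: [[0.305, -0.0, -0.952], [0.952, -0.0, 0.305], [-0.0, -1.0, -0.0]]
force: [-0.4, 0.2, -0.7]
grip_width: 0.0
```

```bash
python3 arc.py 0.04 11
```

```text
t 14.15 tool lever-ang -107.75 r 0.0552 off 0.0165 z 0.0459 push force -0.39 radial -0.04 fz -0.67
[-0.0031, -0.0005] -0.04
[-0.0023, 0.0002] -0.04
[-0.0023, 0.0003] -0.04
[-0.0023, 0.0004] -0.04
[-0.0023, 0.0005] -0.04
[-0.0023, 0.0006] -0.04
[-0.0022, 0.0007] -0.04
[-0.0022, 0.0008] -0.04
[-0.0022, 0.0008] -0.04
[-0.0021, 0.0009] -0.04
[-0.0021, 0.001] -0.04
```

Request:
{"op": "arm_command", "data": {"series": [{"dx": -0.0025, "dy": 0, "dz": 0, "twist": -0.04, "grip": 1}, {"dx": -0.0023, "dy": 0, "dz": 0, "twist": -0.04, "grip": 1}, {"dx": -0.0023, "dy": 0.0002, "dz": 0, "twist": -0.04, "grip": 1}, {"dx": -0.0023, "dy": 0.0004, "dz": 0, "twist": -0.04, "grip": 1}, {"dx": -0.0023, "dy": 0.0005, "dz": 0, "twist": -0.04, "grip": 1}, {"dx": -0.0023, "dy": 0.0006, "dz": 0, "twist": -0.04, "grip": 1}, {"dx": 0, "dy": 0, "dz": 0, "twist": 0, "grip": 1}]}}

```text
time: 14.73
tool_pos: [0.5387, -0.0451, 0.0459]
orientation: [[0.524, 0.001, -0.852], [0.852, -0.0, 0.524], [0.0, -1.0, -0.001]]
force: [0.8, -1.5, -1.1]
grip_width: 0.003
```

```bash
python3 arc.py 0.04 11
python3 - <<'E'
from h import *
d,R,t=cam("wrist"); save(d,"w13.png")
E
```

```text
t 14.73 tool lever-ang -121.62 r 0.0554 off 0.0168 z 0.0459 push force 1.47 radial 0.87 fz -1.13
[-0.0032, 0.0006] -0.04
[-0.0022, 0.0008] -0.04
[-0.0022, 0.0009] -0.04
[-0.0021, 0.0009] -0.04
[-0.0021, 0.001] -0.04
[-0.0021, 0.0011] -0.04
[-0.002, 0.0012] -0.04
[-0.002, 0.0013] -0.04
[-0.0019, 0.0013] -0.04
[-0.0018, 0.0014] -0.04
[-0.0018, 0.0015] -0.04
```

View pics/w13.png

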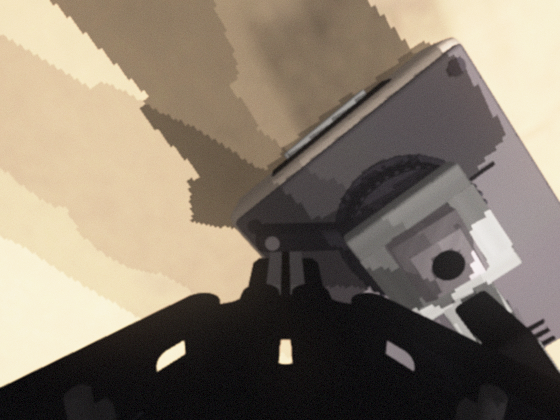

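Request:
{"op": "arm_command", "data": {"series": [{"dx": -0.0024, "dy": 0.0008, "dz": 0, "twist": -0.04, "grip": 1}, {"dx": -0.0022, "dy": 0.0008, "dz": 0, "twist": -0.04, "grip": 1}, {"dx": -0.0022, "dy": 0.0009, "dz": 0, "twist": -0.04, "grip": 1}, {"dx": -0.0021, "dy": 0.0009, "dz": 0, "twist": -0.04, "grip": 1}, {"dx": -0.0021, "dy": 0.001, "dz": 0, "twist": -0.04, "grip": 1}]}}

```text
time: 15.2
tool_pos: [0.5278, -0.0411, 0.0458]
orientation: [[0.682, 0.0, -0.731], [0.731, -0.0, 0.682], [-0.0, -1.0, -0.0]]
force: [1.8, -2.1, -0.7]
grip_width: -0.002
```

```bash
python3 arc.py 0.03 8 .0165
```

```text
t 15.2 tool lever-ang -133.0 r 0.0555 off 0.0167 z 0.0458 push force 2.75 radial 0.3 fz -0.72
[-0.0021, 0.0006] -0.03
[-0.0015, 0.0009] -0.03
[-0.0015, 0.0009] -0.03
[-0.0015, 0.0009] -0.03
[-0.0014, 0.001] -0.03
[-0.0014, 0.001] -0.03
[-0.0014, 0.0011] -0.03
[-0.0014, 0.0011] -0.03
```

Request:
{"op": "arm_command", "data": {"series": [{"dx": -0.0016, "dy": 0.0008, "dz": 0, "twist": -0.03, "grip": 1}, {"dx": -0.0015, "dy": 0.0009, "dz": 0, "twist": -0.03, "grip": 1}, {"dx": -0.0015, "dy": 0.0009, "dz": 0, "twist": -0.03, "grip": 1}, {"dx": -0.0015, "dy": 0.0009, "dz": 0, "twist": -0.03, "grip": 1}]}}

```text
time: 15.53
tool_pos: [0.5216, -0.0376, 0.0458]
orientation: [[0.764, 0.0, -0.645], [0.645, -0.0, 0.764], [-0.0, -1.0, -0.0]]
force: [2.5, -2.1, -0.1]
grip_width: -0.001
```

```bash
python3 arc.py 0.03 8 .0165
```

```text
t 15.53 tool lever-ang -139.84 r 0.0556 off 0.0165 z 0.0458 push force 3.25 radial -0.55 fz -0.14
[-0.0018, 0.0007] -0.03
[-0.0014, 0.001] -0.03
[-0.0014, 0.0011] -0.03
[-0.0014, 0.0011] -0.03
[-0.0013, 0.0012] -0.03
[-0.0013, 0.0012] -0.03
[-0.0012, 0.0012] -0.03
[-0.0012, 0.0013] -0.03
```

Request:
{"op": "arm_command", "data": {"series": [{"dx": -0.0014, "dy": 0.001, "dz": 0, "twist": -0.03, "grip": 1}, {"dx": -0.0014, "dy": 0.001, "dz": 0, "twist": -0.03, "grip": 1}, {"dx": -0.0014, "dy": 0.0011, "dz": 0, "twist": -0.03, "grip": 1}, {"dx": -0.0014, "dy": 0.0011, "dz": 0, "twist": -0.03, "grip": 1}]}}

```text
time: 15.87
tool_pos: [0.5159, -0.0334, 0.0458]
orientation: [[0.836, -0.0, -0.549], [0.549, -0.0, 0.836], [-0.0, -1.0, -0.0]]
force: [0.8, -2.7, 0.6]
grip_width: -0.002
```

```bash
python3 arc.py 0.03 8 .0165
```

```text
t 15.87 tool lever-ang -146.72 r 0.0557 off 0.0164 z 0.0458 push force 2.72 radial 0.82 fz 0.61
[-0.0016, 0.0009] -0.03
[-0.0013, 0.0012] -0.03
[-0.0012, 0.0012] -0.03
[-0.0012, 0.0013] -0.03
[-0.0012, 0.0013] -0.03
[-0.0011, 0.0013] -0.03
[-0.0011, 0.0014] -0.03
[-0.001, 0.0014] -0.03
```

Request:
{"op": "arm_command", "data": {"series": [{"dx": -0.0013, "dy": 0.0011, "dz": 0, "twist": -0.03, "grip": 1}, {"dx": -0.0013, "dy": 0.0012, "dz": 0, "twist": -0.03, "grip": 1}, {"dx": -0.0012, "dy": 0.0012, "dz": 0, "twist": -0.03, "grip": 1}, {"dx": -0.0012, "dy": 0.0013, "dz": 0, "twist": -0.03, "grip": 1}]}}

```text
time: 16.2
tool_pos: [0.5108, -0.0286, 0.0457]
orientation: [[0.896, -0.0, -0.445], [0.445, -0.0, 0.896], [-0.0, -1.0, -0.0]]
force: [0.4, -2.0, 1.5]
grip_width: 0.003
```

```bash
python3 arc.py 0.02 8 .0165
```

```text
t 16.2 tool lever-ang -153.59 r 0.0558 off 0.0164 z 0.0457 push force 1.98 radial 0.51 fz 1.5
[-0.001, 0.0007] -0.02
[-0.0008, 0.0009] -0.02
[-0.0007, 0.0009] -0.02
[-0.0007, 0.0009] -0.02
[-0.0007, 0.0009] -0.02
[-0.0007, 0.0009] -0.02
[-0.0007, 0.001] -0.02
[-0.0007, 0.001] -0.02
```

Request:
{"op": "arm_command", "data": {"series": [{"dx": -0.0009, "dy": 0.0008, "dz": 0, "twist": -0.02, "grip": 1}, {"dx": -0.0008, "dy": 0.0009, "dz": 0, "twist": -0.02, "grip": 1}, {"dx": -0.0007, "dy": 0.0009, "dz": 0, "twist": -0.02, "grip": 1}, {"dx": -0.0007, "dy": 0.0009, "dz": 0, "twist": -0.02, "grip": 1}, {"dx": -0.0007, "dy": 0.0009, "dz": 0, "twist": -0.02, "grip": 1}]}}

```text
time: 16.62
tool_pos: [0.5071, -0.0244, 0.0458]
orientation: [[0.936, 0.0, -0.352], [0.352, -0.001, 0.936], [-0.0, -1.0, -0.001]]
force: [1.7, -6.0, 0.3]
grip_width: 0.003
```

```bash
python3 arc.py 0.02 8 .0165
```

```text
t 16.62 tool lever-ang -159.37 r 0.0558 off 0.0167 z 0.0458 push force 6.18 radial 0.49 fz 0.33
[-0.001, 0.0011] -0.02
[-0.0007, 0.001] -0.02
[-0.0007, 0.001] -0.02
[-0.0006, 0.001] -0.02
[-0.0006, 0.001] -0.02
[-0.0006, 0.001] -0.02
[-0.0006, 0.001] -0.02
[-0.0006, 0.001] -0.02
```

Request:
{"op": "arm_command", "data": {"series": [{"dx": -0.0007, "dy": 0.001, "dz": 0, "twist": -0.02, "grip": 1}, {"dx": -0.0007, "dy": 0.001, "dz": 0, "twist": -0.02, "grip": 1}]}}

```text
time: 16.78
tool_pos: [0.5058, -0.0226, 0.0458]
orientation: [[0.949, 0.0, -0.314], [0.314, -0.001, 0.949], [-0.0, -1.0, -0.001]]
force: [2.3, -10.3, 0.6]
grip_width: -0.001
```

```bash
python3 arc.py 0.02 4 .0165
```

```text
t 16.78 tool lever-ang -161.67 r 0.0557 off 0.0168 z 0.0458 push force 10.45 radial 1.04 fz 0.62
[-0.001, 0.0012] -0.02
[-0.0006, 0.001] -0.02
[-0.0006, 0.001] -0.02
[-0.0006, 0.001] -0.02
```

Request:
{"op": "arm_command", "data": {"series": [{"dx": 0, "dy": 0, "dz": 0, "twist": 0, "grip": 1}, {"dx": 0, "dy": 0, "dz": 0, "twist": 0, "grip": 1}]}}

```text
time: 16.95
tool_pos: [0.5058, -0.0226, 0.0458]
orientation: [[0.949, 0.0, -0.315], [0.315, -0.001, 0.949], [-0.0, -1.0, -0.001]]
force: [1.1, -6.9, 0.1]
grip_width: -0.001
```

```bash
python3 arc.py 0.01 4 .0165
```

```text
t 16.95 tool lever-ang -161.62 r 0.0558 off 0.0168 z 0.0458 push force 6.93 radial 1.12 fz 0.11
[-0.0006, 0.0007] -0.01
[-0.0003, 0.0005] -0.01
[-0.0003, 0.0005] -0.01
[-0.0003, 0.0005] -0.01
```

Request:
{"op": "arm_command", "data": {"series": [{"dx": -0.0003, "dy": 0.0005, "dz": 0, "twist": -0.01, "grip": 1}, {"dx": -0.0003, "dy": 0.0005, "dz": 0, "twist": -0.01, "grip": 1}, {"dx": -0.0003, "dy": 0.0005, "dz": 0, "twist": -0.01, "grip": 1}, {"dx": -0.0003, "dy": 0.0005, "dz": 0, "twist": -0.01, "grip": 1}, {"dx": 0, "dy": 0, "dz": 0, "twist": 0, "grip": 1}, {"dx": 0, "dy": 0, "dz": 0, "twist": 0, "grip": 1}]}}

```text
time: 17.45
tool_pos: [0.5048, -0.0215, 0.0459]
orientation: [[0.961, 0.0, -0.276], [0.276, -0.002, 0.961], [0.0, -1.0, -0.002]]
force: [2.9, -13.1, 1.3]
grip_width: -0.003
```

```bash
python3 arc.py 0.01 4 .0165
```

```text
t 17.45 tool lever-ang -163.95 r 0.0557 off 0.0177 z 0.0459 push force 13.35 radial 0.81 fz 1.27
[-0.001, 0.0016] -0.01
[-0.0003, 0.0005] -0.01
[-0.0003, 0.0005] -0.01
[-0.0003, 0.0005] -0.01
```

Request:
{"op": "arm_command", "data": {"series": [{"dx": 0, "dy": 0, "dz": 0, "twist": 0, "grip": 1}, {"dx": 0, "dy": 0, "dz": 0, "twist": 0, "grip": 1}]}}

```text
time: 17.62
tool_pos: [0.5048, -0.0215, 0.0459]
orientation: [[0.961, 0.0, -0.276], [0.276, -0.002, 0.961], [0.0, -1.0, -0.002]]
force: [3.2, -12.4, 0.2]
grip_width: -0.001
```

```bash
python3 arc.py 0.01 2 .0165
python3 - <<'E'
from h import *
d,R,t=cam("wrist"); save(d,"w14.png")
E
python3 arc.py 0.01 1
```

```text
t 17.62 tool lever-ang -163.95 r 0.0557 off 0.0177 z 0.0459 push force 12.79 radial 0.34 fz 0.19
[-0.001, 0.0016] -0.01
[-0.0003, 0.0005] -0.01
t 17.67 tool lever-ang -163.95 r 0.0557 off 0.0177 z 0.0459 push force 12.76 radial 1.19 fz 0.76
[-0.0011, 0.002] -0.01
```

View pics/w14.png

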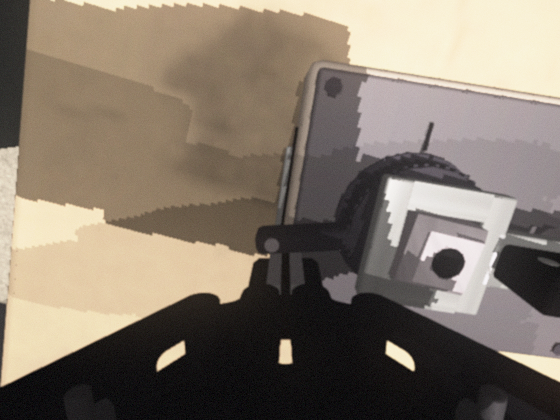

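Request:
{"op": "arm_command", "data": {"series": [{"dx": -0.0001, "dy": 0.0004, "dz": 0, "twist": 0, "grip": 1}, {"dx": -0.0001, "dy": 0.0003, "dz": 0, "twist": 0, "grip": 1}, {"dx": 0, "dy": 0, "dz": 0, "twist": 0, "grip": 1}, {"dx": 0, "dy": 0, "dz": 0, "twist": 0, "grip": 1}]}}

```text
time: 18.0
tool_pos: [0.5046, -0.0211, 0.0459]
orientation: [[0.961, 0.001, -0.276], [0.276, -0.002, 0.961], [-0.0, -1.0, -0.002]]
force: [4.1, -14.2, 0.4]
grip_width: 0.001
```

```bash
python3 arc.py 0.01 1
```

```text
t 18.0 tool lever-ang -163.97 r 0.0557 off 0.0173 z 0.0459 push force 14.74 radial -0.01 fz 0.43
[-0.0009, 0.0017] -0.01
```

Request:
{"op": "arm_command", "data": {"series": [{"dx": 0, "dy": 0.0002, "dz": 0, "twist": 0, "grip": 1}, {"dx": 0, "dy": 0, "dz": 0, "twist": 0, "grip": 1}, {"dx": 0, "dy": 0, "dz": 0, "twist": 0, "grip": 1}, {"dx": 0, "dy": 0, "dz": 0, "twist": 0, "grip": 1}, {"dx": 0, "dy": 0, "dz": 0, "twist": 0, "grip": 1}, {"dx": 0, "dy": 0, "dz": 0, "twist": 0, "grip": 1}]}}

```text
time: 18.5
tool_pos: [0.5046, -0.021, 0.0459]
orientation: [[0.961, 0.0, -0.276], [0.276, -0.002, 0.961], [-0.0, -1.0, -0.002]]
force: [3.2, -14.3, 1.0]
grip_width: -0.002
```

Request:
{"op": "arm_command", "data": {"series": [{"dx": 0, "dy": 0, "dz": 0, "twist": 0, "grip": 1}, {"dx": 0, "dy": 0, "dz": 0, "twist": 0, "grip": 1}, {"dx": 0, "dy": 0, "dz": 0, "twist": 0, "grip": 1}, {"dx": 0, "dy": 0, "dz": 0, "twist": 0, "grip": 1}, {"dx": 0, "dy": 0, "dz": 0, "twist": 0, "grip": 1}, {"dx": 0, "dy": 0, "dz": 0, "twist": 0, "grip": 1}]}}

```text
time: 19.0
tool_pos: [0.5046, -0.021, 0.0459]
orientation: [[0.961, 0.0, -0.276], [0.276, -0.002, 0.961], [-0.0, -1.0, -0.002]]
force: [2.8, -14.5, 1.1]
grip_width: 0.0
```

```bash
python3 arc.py 0.01 1
python3 - <<'E'
from h import *
d,R,t=cam("scene");W=cloud(d); x,y,z=W[...,0],W[...,1],W[...,2]
k=(x>.51)&(x<.66)&(abs(y-.015)<.04)
try: rect(W,big(k&(z>.066)&(z<.076)),"key top")
except Exception as e: print(e)
E
```

```text
t 19.0 tool lever-ang -163.97 r 0.0557 off 0.0172 z 0.0459 push force 14.74 radial 1.32 fz 1.11
[-0.0009, 0.0016] -0.01
key top 19 [567.1  -7.9] [18.2  6.5] 8.6 z 0.0702
```

Request:
{"op": "arm_command", "data": {"series": [{"dx": 0, "dy": 0, "dz": 0, "twist": 0, "grip": 1}, {"dx": 0, "dy": 0, "dz": 0, "twist": 0, "grip": 1}, {"dx": 0.001, "dy": -0.002, "dz": 0, "twist": 0, "grip": 1}, {"dx": 0.001, "dy": -0.005, "dz": 0, "twist": 0, "grip": 1}, {"dx": 0.001, "dy": -0.008, "dz": 0, "twist": 0, "grip": 1}, {"dx": 0.0, "dy": -0.008, "dz": 0.01, "twist": 0, "grip": 1}, {"dx": 0, "dy": 0, "dz": 0.03, "twist": 0, "grip": 1}, {"dx": 0, "dy": 0, "dz": 0.03, "twist": 0, "grip": 1}, {"dx": 0, "dy": 0, "dz": 0.04, "twist": 0, "grip": 1}, {"dx": 0, "dy": -0.02, "dz": 0.04, "twist": 0, "grip": 1}, {"dx": 0, "dy": -0.03, "dz": 0, "twist": 0, "grip": 1}, {"dx": 0, "dy": 0, "dz": 0, "twist": 0, "grip": 1}]}}

```text
time: 20.05
tool_pos: [0.508, -0.0957, 0.1954]
orientation: [[0.962, 0.004, -0.273], [0.273, -0.002, 0.962], [0.003, -1.0, -0.003]]
force: [0.4, -1.2, -0.4]
grip_width: 0.0
```

Run:
```python
from h import *
st()
for n in ["scene","wrist","top"]:
    d,R,t=cam(n); save(d,n+"_end.png"); W=cloud(d); x,y,z=W[...,0],W[...,1],W[...,2]
    k=(x>.5)&(x<.66)&(abs(y-.015)<.04)
    for lo,hi,l in [(.067,.077,"key"),(.079,.09,"head"),(.092,.105,"grip")]:
        try: rect(W,big(k&(z>lo)&(z<hi)),n+" "+l)
        except Exception as e: print(l,"none")
    l=(z>.048)&(z<.064); r=np.hypot(x-.5534,y-.0109); l&=(r>.036)&(r<.075); a=np.degrees(np.arctan2(y-.0109,x-.5534))
    if l.sum(): l=big(l); rect(W,l,n+" lever"); print("ang",np.median(a[l]))
    for o in ["dropper_bottle","sample_cup","carton"]: print(o,[(np.round(q["location"],4).tolist(),round(q["p"],2)) for q in place_of(o,d)[:1]])
```

```text
{'time': 20.05, 'qpos': [0.378, 0.2275, -0.3626, 1.979, 0.1014, 0.9478, 0.242], 'qvel': [-0.0381, 0.0305, -0.0405, 0.0471, -0.0019, -0.0202, -0.0977], 'tau': [-1.5687, -73.177, -5.9203, -46.0381, -0.8084, 0.469, 2.1902], 'tool_pos': [0.508, -0.0957, 0.1954], 'orientation': [[0.9619, 0.0039, -0.2734], [0.2734, -0.0023, 0.9619], [0.0032, -1.0, -0.0033]], 'force': [0.3815, -1.2007, -0.4354], 'ft_torque': [-0.0884, 0.0249, -0.0287], 'grip_width': 0.0002}
scene key 367 [578.8  13.9] [108.2  48.5] 5.4 z 0.071
scene head 64 [549.6  10.3] [20.6 22.5] 87.5 z 0.0808
scene grip 69 [588.6  15.3] [31.  14.3] 6.1 z 0.0963
scene lever 72 [502.4  -7.4] [33.9 10.1] 20.8 z 0.0561
ang -159.42344459132386
dropper_bottle []
sample_cup [([0.6119, -0.1629, -0.001], 0.87)]
carton [([0.3555, 0.1574, -0.0026], 0.6)]
wrist key 3988 [583.4  14.5] [108.2  48.1] 6.7 z 0.073
wrist head 1158 [553.6  10.6] [24.8 25.3] 3.3 z 0.0828
wrist grip 1062 [592.2  15.5] [30.4 14.2] 6.7 z 0.0988
wrist lever 540 [505.3  -7.7] [31.7 10. ] 21.0 z 0.0588
ang -158.68200388894138
dropper_bottle []
sample_cup [([0.6085, -0.1652, -0.0045], 0.72)]
carton []
top key 402 [582.5  13.3] [107.6  48. ] 7.2 z 0.0728
top head 95 [553.3   9.5] [24.5 24.1] 0.0 z 0.082
top grip 75 [591.9  14.2] [29.9 13.6] 6.6 z 0.0978
top lever 54 [504.6  -9.2] [31.1 10. ] 20.7 z 0.058
ang -157.6798291900456
dropper_bottle [([0.7617, 0.0491, -0.0013], 0.77)]
sample_cup [([0.5023, -0.0101, 0.0507], 0.35)]
carton []
```

View pics/scene_end.png

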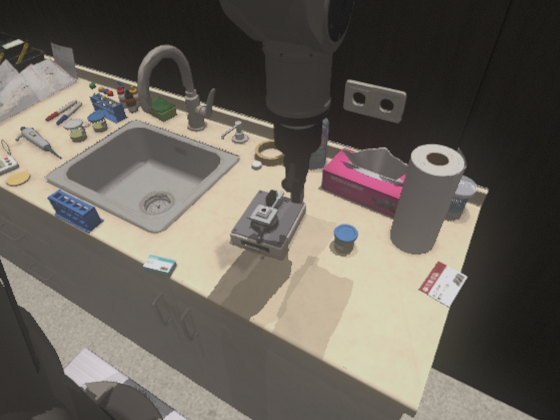

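View pics/wrist_end.png

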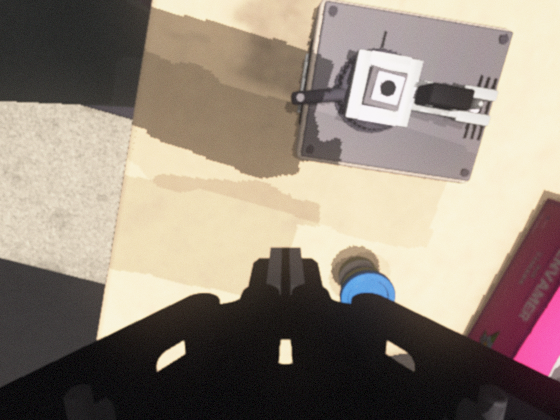

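Run:
```python
from h import *
print(close_job()); st()
```

```text
the job is handed in; nothing more can be done
None
the job is handed in; nothing more can be done
```

The key is fitted, the lock ring is firm, and I handed the job in at about 20 s of robot time, with no verdict reported.

- **Key:** I took it by its grip and lowered it over the square head with the fork over the pin. It bottomed on the shoulder and collar with about 31 N on the wrist, and then I let go. Afterwards its top lay flat at 73 mm (72 mm expected), with its direction within about 1° of the reader's.
- **Lock ring:** With closed fingertips I pushed the lever about 0.9 rad clockwise. It turned at 2–3 N, bedded down at 6–7 N, and then the force rose by about 4 N per mm. I held it for a little over a second at about 14.7 N. The highest force I read was about 14.8 N, but only at the end of each short move.
- **After backing off:**
  - The key is still fully down on head and post.
  - The lever sprang back by roughly 0.07 rad, consistent with the key's stated give.
  - In the last wrist picture the square head measured about 3–4° (0.06 rad) clockwise of where it started, inside the 0.17 rad allowed. The head was too small in the scene and top pictures for a reliable angle.
- **Bystanders:** Sample cup, dropper bottle and carton were each found where they started, within the networks' error, in at least one closing picture. They were missed in some of the others. The top picture also gave one low-confidence false "sample cup" on the lever, which I disregarded.

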